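Restack the stock cartons on the sloped stand

TASK

Stack the two brown cardboard cartons on the sloped metal stand: the larger one flat on the bed, then the smaller one flat on top of it. Each lies lengthwise down the slope, about midway between the stand's sides, and is pushed back until its short end is felt to meet the backstop at the low end. Leave both there and do not disturb the other things on the bench.

Things in the scene. Friction and masses are not known exactly. Their poses are not given: they have to be found in the camera images.
- bed: Sloped grey-painted metal floor of the carton stand, 140 mm long, 120 mm wide, tilted 16 degrees, no side walls. At its low end, towards the robot, a backstop plate 64 mm high, 4 mm thick, stands square to it across its full width. Origin: on the floor's surface, mid-width, where it meets the backstop's face, 30 mm above the bench. x runs up the slope away from the backstop, y across (level), z out of the floor.
- stand: The whole stand, bolted down and rigid; place and yaw differ each time. Its base under the bed is 155 x 120 mm. Origin: on the bench, 55 mm along x (level) from the foot of the backstop's face; z up, x points level in the bed's uphill direction. The slope is too gentle for a carton to slide by itself: it must be pushed down to the backstop.
- carton_large: The larger closed brown cardboard carton with a paper tape strip along its top: 110 mm long (its x), 62 mm wide (its y), 40 mm high (its z), 0.18 to 0.35 kg. Origin: centre of its underside, z up. It starts flat on the bench, on the left or right of the stand. It is rigid and the same either way round.
- carton_small: The smaller closed brown cardboard carton, alike but 86 mm long (its x), 48 mm wide (its y), 32 mm high (its z), 0.10 to 0.21 kg. Origin: centre of its underside, z up. It starts flat on the bench, on the other side of the stand.
- reel: Bystander: metal solder reel standing on end, 54 mm in diameter, 40 mm high. Origin: centre of its underside.
- meter: Bystander: yellow multimeter lying flat, 150 x 75 x 40 mm. Origin: centre of its underside, x lengthwise.
- pliers: Bystander: red-handled pliers lying flat, about 135 mm long, 10 mm high. Origin near the pivot, x towards the jaws.
- driver: Bystander: screwdriver lying flat, 150 mm long. Origin: underneath it, x lengthwise.
- mug: Bystander: blue mug, 80 mm in diameter, 100 mm high, with a handle. Origin: centre of its underside.
- casebox: Bystander: small white plastic instrument case, 85 x 55 x 24 mm. Origin: centre of its underside, x lengthwise.
Mind the look-alikes: they are no part of the job. What is shaped like the carton_small but black is not meant.

How it is judged:
By the outcome, as a careful person would: the job done as asked, in the order asked, and still so for the second after the job is handed in, with the robot touching nothing.
It also fails if it takes over 66 s, if anything falls off the work surface, if the arm or the gripper's body presses on something with over 40 N, if the wrist force passes 120 N, or if a joint passes its speed limit or range.

ROBOT

A 6-joint arm with a two-finger parallel gripper is mounted at the origin on the work surface. World frame = base frame: x ahead of the robot, y to its left, z up, the work surface at z = 0. Lengths are in m, angles in rad, forces in N, time in s.
With the tool pointing down it reaches from about 0.3 to 0.75 m from the base axis. Payload 8.5 kg.
Tool frame: the origin (TCP) lies at the very end of the fingers, on their centre line; the grasp point (between the pads) lies 19 mm behind it; z points along the fingers, y is the line along which they close (so a half turn about z gives the same grasp; the last joint's range is limited). The gripper opens to 85 mm and grips with 20 to 120 N. Pads are 22 mm wide; open, the fingers measure 114 mm over their backs; the gripper's body (76 mm by 85 mm) begins 54 mm behind the grasp point. The pads swing forward as they close: fully open they stand 13 mm farther back than shut.
Start: joints at [0.929, 0.381, 1.297, -0, 1.464, -0.215], TCP at [0.228, 0.501, 0.231] pointing down, gripper open.
Joint ranges: [-3.11, 3.11], [-0.89, 2.33], [0.22, 2.48], [-1.42, 4.56], [0.17, 2.85], [-2.88, 2.88]. Speed limits (rad/s): [2.39, 2.39, 3.14, 3.14, 3.14, 3.14].

INTERFACE

Orientations are given as a unit quaternion [x, y, z, w].
In Python, from rig import ctrl gives the robot as it stands.
- The arm moves only by the tool play_rows, never from a script. Its argument "series" is a list of rows, each a list of 4 numbers: the shift along the tool's x, y, z in mm, then the turn about the tool's z in degrees. In form: [[x, y, z, yaw], ...]. A call has 1 to 12 rows; each row is the pose to reach, as a shift and turn from the pose commanded when the call began, along the tool's axes at that moment; what a row does not reach only later rows make up. A row lasts 1/12 s, in which the tool goes at most 41.7 mm and 7.16 degrees, less where a joint would pass 70% of its speed; a pose out of reach is approached as far as the arm can. A call with a gripper value outside its range is refused whole. "fingers" is the closure, from 0 (fully open) to 1 (shut), set as the call begins (left out, the last holds). The fingers move at their own pace and stop on an object; the grip force is fixed at half the most. Time passes only in rows, so rows that repeat a pose let the fingers close. It gives the time, the measured TCP pose, the force, the opening and the grip force at its end, in the units of the state.
- ctrl.get_obs(): the state, without advancing time (a new reading comes with each control period).
- ctrl.snapshot(name): name is "side" or "top"; returns a dict with "color" (384x512x3 uint8, blue, green, red), "range_z" (384x512 float32, m along the optical axis (not along the pixel's ray), 0 where there is no reading), "fx", "fy", "cx", "cy" (pixels), "D" ([k1, k2, p1, p2, k3] as OpenCV has them; the pictures are not rectified), "R" (3x3) and "t" (3): a world point X has camera coordinates R X + t. Camera axes: x right, y down, z forward; pixel columns grow to the right and rows downward; lengths in m; the calibration is good to about 2 mm. A picture is of the moment at which its call begins.
- ctrl.close_job(): hands the job in; it is judged then, once.
Trained networks look in a picture, given as the dict that the camera call returned (one of the last four; its "shot" number tells which), for a name from the list of things; names that differ only in an ending like _2 or _b are one class to them, and where a whole thing is asked for, a point or a joint stands for the part that bears it (a point fixed in the world has none). Each returns a list of dicts, best first, with "score" (0 to 1); they miss things now and then, are a little off and sometimes report something else, mostly with a low value. They report only what shows in the picture. A call takes as long as a camera call. They do not tell look-alikes from the thing itself.
- ctrl.find_in(picture, query): "box" ([left, top, right, bottom] in pixels, round what is visible of it).
The state is a dict: "t": time; "q": joint angles; "joint_vel": joint speeds; "effort": joint torques, N m; "tcp_pos": TCP position; "tcp_rot": TCP orientation; "ft_force": force on the tool from outside, world axes, zero at the start; "wrist_torque": the same for the moment, N m; "gripper_width": opening from 0.0 (shut) to 1.0 (fully open); "gripper_force": force on a finger pad.
Only numpy, scipy, OpenCV 4.12 (cv2) and the standard library are available. Lean on these libraries where they do the work, as an engineer would, in place of code of your own. Each camera call takes 0.05 s, during which the arm holds its last target. There are 200 camera calls.

## Working session

There is one attempt and no reset: what is moved stays moved. The work goes in short steps, Python scripts to look and compute and a tool call to move; the robot and the scene stay as the last step left them, time stands still between calls to the robot, and variables do not carry over. Pictures are saved under pics/ and viewed, at most 10 in all, crops included, and the job is handed in when it is done.

Besides the shell and the picture viewer there is one more tool, called after ">>>" as name([rows], argument=value, ...), one row to a line, values as JSON. play_rows: Moves the arm, as the interface text tells. Its arguments: {"type":"object","properties":{"series":{"type":"array","items":{"type":"array","items":{"type":"number"}}},"fingers":{"type":"number"}},"required":["series"]}

```bash
mkdir -p pics; ls
cat > h.py <<'E'
import numpy as np, cv2
from rig import ctrl
def world(p):
    h,w=p["range_z"].shape
    K=np.array([[p["fx"],0,p["cx"]],[0,p["fy"],p["cy"]],[0,0,1]])
    uv=np.stack(np.meshgrid(np.arange(w),np.arange(h)),-1).reshape(-1,1,2).astype(np.float64)
    n=cv2.undistortPoints(uv,K,np.array(p["D"],float)).reshape(h,w,2)
    z=p["range_z"].astype(float)
    c=np.dstack([n*z[...,None],z])
    W=(c-np.array(p["t"]))@np.array(p["R"])
    W[z==0]=np.nan
    return W
E
python3 - <<'E'
from h import *
o=ctrl.get_obs();print(o["t"],o["tcp_pos"],o["tcp_rot"],o["gripper_width"])
for n in("top","side"):
    p=ctrl.snapshot(n);cv2.imwrite(f"pics/{n}0.png",p["color"])
    np.savez(f"{n}0.npz",W=world(p),c=p["color"])
    print(n,-np.array(p["R"]).T@p["t"])
    for q in("stand","carton_large","carton_small","casebox"):
        print(q,[(np.round(d["box"]).tolist(),round(d["score"],2)) for d in ctrl.find_in(p,q)[:3]])
E
```

```text
pics
0.0 [0.22748759 0.50042596 0.23071088] [ 2.11768084e-01  9.77319668e-01 -6.64655640e-04 -3.20717839e-04] 0.9988130182138601
top [0.35835067 0.01595242 1.27302734]
stand [([246.0, 170.0, 289.0, 227.0], 0.91)]
carton_large [([352.0, 178.0, 382.0, 218.0], 0.96)]
carton_small [([136.0, 171.0, 156.0, 205.0], 0.96), ([127.0, 218.0, 158.0, 249.0], 0.88)]
casebox [([367.0, 139.0, 396.0, 170.0], 0.95), ([249.0, 169.0, 287.0, 225.0], 0.41)]
side [ 0.33609479 -0.84802316  0.79665371]
stand [([230.0, 186.0, 286.0, 234.0], 0.75)]
carton_large [([254.0, 279.0, 308.0, 320.0], 0.59)]
carton_small [([199.0, 137.0, 221.0, 160.0], 0.77), ([234.0, 138.0, 255.0, 153.0], 0.57)]
casebox [([327.0, 293.0, 366.0, 328.0], 0.89)]
```

```bash
python3 -c "
import cv2,numpy as np
a=cv2.imread('pics/top0.png');b=cv2.imread('pics/side0.png')
cv2.imwrite('pics/both0.png',cv2.resize(np.vstack([a,b]),(400*1,600)))"
```

```text
(no output)
```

View pics/top0.png

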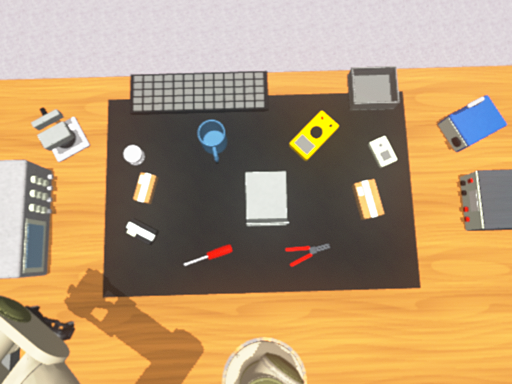

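View pics/side0.png

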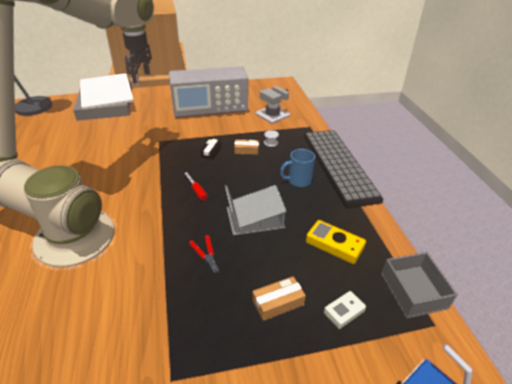

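The top view shows the stand at about (266,198), the large carton at (368,198), the brown small carton at (146,187) and a black look-alike at (142,231). Next I'll measure poses from colour and depth.

```bash
cat >> h.py <<'E'
def carton(W,c,box,zr,sz):
    """pose of brown carton: mask top-face points -> minAreaRect"""
    l,t,r,b=box; w=W[t:b,l:r].reshape(-1,3)
    m=(w[:,2]>zr[0])&(w[:,2]<zr[1])
    q=w[m]; R=cv2.minAreaRect((q[:,:2]*1000).astype(np.float32))
    e=cv2.boxPoints(R); d=[e[1]-e[0],e[2]-e[1]]; L=max(d,key=np.linalg.norm)
    return np.round(R[0],1),np.round(R[1],1),round(float(np.degrees(np.arctan2(L[1],L[0]))),1),q.shape[0],np.round(np.median(q[:,2]),4)
E
python3 - <<'E'
from h import *
for n,bx in (("top",{"L":(346,172,388,224),"S":(130,165,162,211),"st":(240,164,295,232)}),("side",{"L":(248,273,314,326),"S":(228,132,261,159),"st":(220,178,292,240)})):
    d=np.load(n+"0.npz");W=d["W"];c=d["c"]
    print(n,"bench z",np.nanmedian(W[300:310,250:260,2]) if n=="top" else np.nanmedian(W[250:260,180:190,2]))
    print("L",carton(W,c,bx["L"],(.033,.05),0));print("S",carton(W,c,bx["S"],(.026,.04),0))
    l,t,r,b=bx["st"];w=W[t:b,l:r].reshape(-1,3);w=w[(w[:,2]>.02)]
    # ransac plane tilted ~16deg
    rng=np.random.default_rng(0);best=None
    for _ in range(2000):
        a=w[rng.choice(len(w),3,False)];nn=np.cross(a[1]-a[0],a[2]-a[0]);s=np.linalg.norm(nn)
        if s<1e-6: continue
        nn/=s; nn*=np.sign(nn[2]);
        if nn[2]<.9: continue
        k=abs((w-a[0])@nn)<.003
        if best is None or k.sum()>best.sum(): best=k
    q=w[best];m=q.mean(0);nn=np.linalg.svd(q-m)[2][2];nn*=np.sign(nn[2])
    print("plane n",nn,"tilt",np.degrees(np.arccos(nn[2])),"uphill yaw",np.degrees(np.arctan2(-nn[1],-nn[0])),"mean",m,len(q),len(w))
    R=cv2.minAreaRect((q[:,:2]*1000).astype(np.float32));print(R)
    o=w[~best];o=o[(o-m)@nn>.006]; print("backstop pts",len(o),o.mean(0) if len(o) else 0, o.max(0) if len(o) else 0)
    if len(o)>3: print(cv2.minAreaRect((o[:,:2]*1000).astype(np.float32)))
E
```

```text
top bench z -0.0007651365215781243
L (array([ 519.1, -330.3]), array([110.4,  63.7]), 11.5, 762, np.float64(0.0388))
S (array([574.4, 345.5]), array([50.2, 86.3]), -15.4, 444, np.float64(0.0315))
plane n [-0.27806612 -0.00529648  0.96054733] tilt 16.147827343854573 uphill yaw 1.091212427251278 mean [ 0.53734657 -0.02080426  0.04820039] 1474 2098
((536.8316650390625, -21.527484893798828), (119.83318328857422, 136.24459838867188), 89.76724243164062)
backstop pts 233 [ 0.46440385 -0.02344777  0.06865346] [0.59661394 0.03741269 0.09391826]
((521.6699829101562, -20.850311279296875), (148.18983459472656, 118.08515930175781), 0.8314984440803528)
side bench z -0.000463962408666123
L (array([ 517.1, -331.7]), array([111.5,  62.9]), 12.3, 1036, np.float64(0.0394))
S (array([570.5, 343.6]), array([55.4, 88.1]), -19.0, 178, np.float64(0.0304))
plane n [-0.2726085   0.00139392  0.96212404] tilt 15.819759449493974 uphill yaw -0.2929664411688128 mean [ 0.5342979  -0.02573252  0.04792706] 1279 1526
((533.6767578125, -21.854740142822266), (124.04354858398438, 137.4718017578125), 89.44108581542969)
backstop pts 119 [ 0.45384527 -0.0344188   0.07166604] [0.46522248 0.03620419 0.09205513]
((455.7050476074219, -23.722381591796875), (119.83777618408203, 19.222431182861328), 89.84952545166016)
```

```bash
cat >> h.py <<'E'
from scipy.spatial.transform import Rotation as Ro
def go(x,y,z,yaw):
    """tool-frame row to reach world mm x,y,z with tool-y axis at world yaw (deg)"""
    o=ctrl.get_obs();R=Ro.from_quat(o["tcp_rot"]).as_matrix()
    d=R.T@(np.array([x,y,z])-1000*np.array(o["tcp_pos"]))
    cur=np.degrees(np.arctan2(R[1,1],R[0,1]));t=-((yaw-cur+180)%360-180)
    print("row",np.round(d,1),round(t,1),"| t",round(o["t"],2),"tcp",np.round(1000*np.array(o["tcp_pos"]),1),"yaw",round(cur,2),"F",np.round(o["ft_force"],1),"w",round(o["gripper_width"],3),"g",o["gripper_force"])
E
python3 -c "
from h import *
go(518,-331,120,102)"
```

```text
row [-608.6 -636.8  111.3] -36.5 | t 0.5 tcp [227.7 500.6 231.3] yaw 65.55 F [-0.1  0.5  0.3] w 0.997 g 0.0
```

>>> play_rows([
  [-608.6, -636.8, 0, -36.5],
  [-608.6, -636.8, 0, -36.5],
  [-608.6, -636.8, 0, -36.5],
  [-608.6, -636.8, 0, -36.5],
  [-608.6, -636.8, 0, -36.5],
  [-608.6, -636.8, 0, -36.5],
  [-608.6, -636.8, 0, -36.5],
  [-608.6, -636.8, 0, -36.5],
  [-608.6, -636.8, 0, -36.5],
  [-608.6, -636.8, 0, -36.5],
  [-608.6, -636.8, 0, -36.5],
  [-608.6, -636.8, 0, -36.5],
], fingers=0)

```text
t: 1.5
tcp_pos: [0.3859, 0.0477, 0.2318]
tcp_rot: [-0.105, 0.994, -0.0, 0.0]
ft_force: [2.3, 0.0, -0.0]
gripper_width: 1.005
gripper_force: 0.0
```

```bash
python3 -c "
from h import *
go(518,-331,120,102)"
```

```text
row [ -50.1 -397.8  111.9] 0.0 | t 1.5 tcp [385.9  47.7 231.8] yaw 102.04 F [ 2.3  0.  -0. ] w 1.005 g 0.0
```

>>> play_rows([
  [-50, -398, 30, 0],
  [-50, -398, 30, 0],
  [-50, -398, 30, 0],
  [-50, -398, 30, 0],
  [-50, -398, 60, 0],
  [-50, -398, 60, 0],
  [-50, -398, 80, 0],
  [-50, -398, 90, 0],
  [-50, -398, 110, 0],
  [-50, -398, 110, 0],
  [-50, -398, 110, 0],
  [-50, -398, 110, 0],
])

```text
t: 2.5
tcp_pos: [0.5172, -0.3305, 0.1189]
tcp_rot: [-0.104, 0.995, 0.001, -0.001]
ft_force: [0.4, 0.6, -0.7]
gripper_width: 1.004
gripper_force: 0.0
```

Run:
```python
from h import *
go(518,-331,3,102)
p=ctrl.snapshot("side");cv2.imwrite("pics/s1.png",cv2.resize(p["color"][180:340,180:400],None,fx=3,fy=3))
```

```text
row [ -0.9  -1.  115.9] -0.1 | t 2.5 tcp [ 517.2 -330.5  118.9] yaw 101.93 F [ 0.4  0.6 -0.7] w 1.004 g 0.0
```

View pics/s1.png

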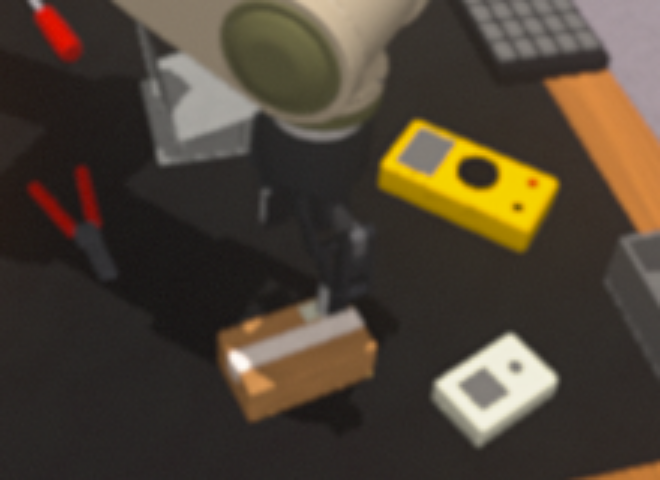

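The gripper sits above the carton's middle at crop (320,300), and the neighbours are clear. Now I'll descend and close.

>>> play_rows([
  [-1, -1, 35, 0],
  [-1, -1, 70, 0],
  [-1, -1, 95, 0],
  [-1, -1, 108, 0],
  [-1, -1, 114, 0],
  [-1, -1, 114, 0],
  [-1, -1, 114, 0],
])

```text
t: 3.13
tcp_pos: [0.5195, -0.3296, 0.0092]
tcp_rot: [-0.105, 0.994, -0.001, 0.001]
ft_force: [0.5, -0.9, -0.9]
gripper_width: 1.001
gripper_force: 0.0
```

>>> play_rows([
  [0, 0, 0, 0],
  [0, 0, 0, 0],
  [0, 0, 0, 0],
  [0, 0, 0, 0],
  [0, 0, 0, 0],
  [0, 0, 0, 0],
  [0, 0, 0, 0],
  [0, 0, 0, 0],
  [0, 0, 0, 0],
  [0, 0, 0, 0],
], fingers=1)

```text
t: 3.97
tcp_pos: [0.5196, -0.3303, 0.0092]
tcp_rot: [-0.105, 0.994, -0.001, 0.001]
ft_force: [-0.4, 0.5, 7.0]
gripper_width: 0.713
gripper_force: 66.3
```

>>> play_rows([
  [0, 0, -20, 0],
  [0, 0, -45, 0],
  [0, 0, -80, 0],
  [0, 0, -110, 0],
  [0, 0, -130, 0],
  [0, 0, -130, 0],
])

```text
t: 4.47
tcp_pos: [0.5202, -0.3309, 0.1426]
tcp_rot: [-0.105, 0.994, -0.003, 0.003]
ft_force: [0.8, 0.3, -2.6]
gripper_width: 0.714
gripper_force: 66.5
```

Run:
```python
from h import *
# bed frame -> world for large carton, 25mm upslope of final, tool above bed
go(540,-21.5,135,90)
p=ctrl.snapshot("side");cv2.imwrite("pics/s2.png",cv2.resize(p["color"][180:340,180:400],None,fx=3,fy=3))
```

```text
row [-83.9 298.5   5.8] 12.1 | t 4.47 tcp [ 520.2 -330.9  142.6] yaw 102.05 F [ 0.8  0.3 -2.6] w 0.714 g 66.51419878005981
```

View pics/s2.png

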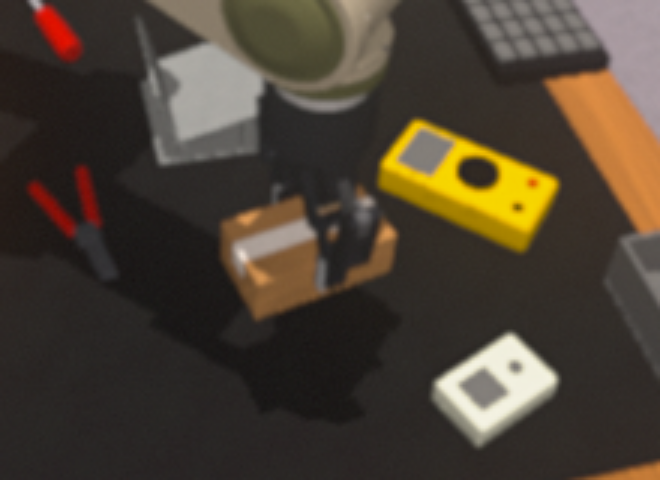

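The carton is held near its middle (crop 330,250). Next I carry it over the bed.

>>> play_rows([
  [-74, 300, 6, 12],
  [-74, 300, 6, 12],
  [-74, 300, 6, 12],
  [-74, 300, 6, 12],
  [-74, 300, 6, 12],
  [-74, 300, 6, 12],
  [-74, 300, 6, 12],
  [-74, 300, 6, 12],
  [-74, 300, 6, 12],
  [-74, 300, 6, 12],
  [-74, 300, 6, 12],
])

```text
t: 5.43
tcp_pos: [0.5283, -0.0215, 0.1305]
tcp_rot: [-0.0, 1.0, 0.0, -0.001]
ft_force: [0.1, 0.2, -2.3]
gripper_width: 0.719
gripper_force: 66.7
```

Run:
```python
from h import *
go(530,-21.7,75,90)
```

```text
row [-1.7 -0.2 55.5] 0.0 | t 5.43 tcp [528.3 -21.5 130.5] yaw 90.03 F [ 0.1  0.2 -2.3] w 0.719 g 66.65027976036072
```

>>> play_rows([
  [0, 0, 20, 0],
  [0, 0, 35, 0],
  [0, 0, 45, 0],
  [0, 0, 52, 0],
  [0, 0, 56, 0],
  [0, 0, 59, 0],
  [0, 0, 62, 0],
  [0, 0, 62, 0],
  [0, 0, 62, 0],
])

```text
t: 6.18
tcp_pos: [0.5282, -0.0217, 0.0704]
tcp_rot: [-0.0, 1.0, -0.001, -0.0]
ft_force: [-6.6, -3.3, 4.8]
gripper_width: 0.719
gripper_force: 68.0
```

>>> play_rows([
  [0, 0, 2, 0],
  [0, 0, 4, 0],
  [0, 0, 5, 0],
  [0, 0, 5, 0],
])

```text
t: 6.52
tcp_pos: [0.5267, -0.0216, 0.066]
tcp_rot: [-0.0, 1.0, -0.001, -0.002]
ft_force: [-17.7, -4.1, 17.6]
gripper_width: 0.712
gripper_force: 70.8
```

>>> play_rows([
  [2, 0, 1, 0],
  [4, 0, 2, 0],
  [6, 0, 3, 0],
  [7, 0, 4, 0],
  [7, 0, 4, 0],
])

```text
t: 6.93
tcp_pos: [0.5243, -0.0219, 0.0628]
tcp_rot: [-0.0, 1.0, -0.001, 0.004]
ft_force: [1.6, 0.5, 8.3]
gripper_width: 0.714
gripper_force: 69.8
```

>>> play_rows([
  [1, 0, 2, 0],
  [2, 0, 3, 0],
  [3, 0, 4, 0],
  [3, 0, 4, 0],
])

```text
t: 7.27
tcp_pos: [0.5214, -0.0219, 0.0587]
tcp_rot: [-0.0, 1.0, -0.001, 0.004]
ft_force: [2.5, -0.4, 8.7]
gripper_width: 0.715
gripper_force: 70.4
```

Run:
```python
from h import *
go(500,-21.7,60,90)
p=ctrl.snapshot("side");cv2.imwrite("pics/s3.png",cv2.resize(p["color"][150:250,200:320],None,fx=5,fy=5))
```

```text
row [21.4  0.2 -1.5] 0.0 | t 7.27 tcp [521.4 -21.9  58.7] yaw 90.02 F [ 2.5 -0.4  8.7] w 0.715 g 70.37466287612915
```

View pics/s3.png

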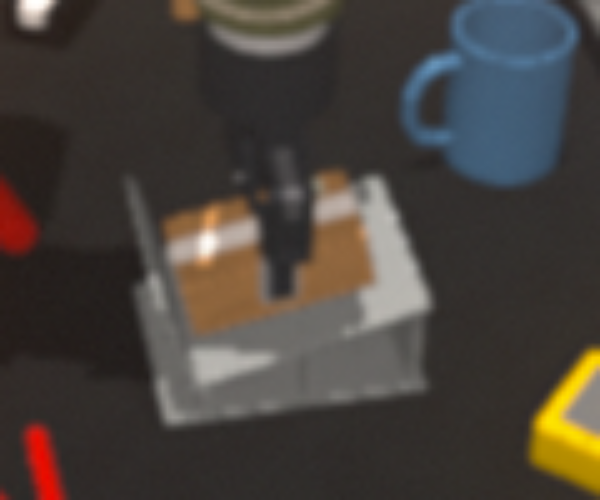

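The carton is tilting, with its low end close to the backstop (crop 185,260) but not yet quite flat. I'll keep pressing.

>>> play_rows([
  [0, 0, 1, 0],
  [0, 0, 2, 0],
  [0, 0, 3, 0],
  [0, 0, 3, 0],
])

```text
t: 7.65
tcp_pos: [0.5202, -0.0219, 0.0553]
tcp_rot: [-0.0, 1.0, -0.001, 0.003]
ft_force: [-1.7, -0.8, 8.7]
gripper_width: 0.716
gripper_force: 71.1
```

>>> play_rows([
  [0, 0, 1, 0],
  [0, 0, 2, 0],
  [0, 0, 2, 0],
])

```text
t: 7.9
tcp_pos: [0.5198, -0.0219, 0.054]
tcp_rot: [-0.0, 1.0, -0.001, 0.002]
ft_force: [-6.5, -1.9, 17.4]
gripper_width: 0.716
gripper_force: 72.5
```

>>> play_rows([
  [1, 0, 0.3, 0],
  [2, 0, 0.6, 0],
  [3, 0, 0.9, 0],
  [4, 0, 1.2, 0],
  [4, 0, 1.2, 0],
])

```text
t: 8.32
tcp_pos: [0.5183, -0.022, 0.0535]
tcp_rot: [-0.0, 1.0, -0.001, 0.005]
ft_force: [4.2, 1.0, 17.1]
gripper_width: 0.714
gripper_force: 72.6
```

>>> play_rows([
  [1, 0, 0.3, 0],
  [2, 0, 0.6, 0],
  [3, 0, 0.9, 0],
  [3, 0, 0.9, 0],
])

```text
t: 8.65
tcp_pos: [0.5155, -0.0221, 0.0527]
tcp_rot: [-0.0, 1.0, -0.001, 0.006]
ft_force: [4.2, -0.2, 19.2]
gripper_width: 0.717
gripper_force: 72.6
```

>>> play_rows([
  [1, 0, 0.3, 0],
  [2, 0, 0.6, 0],
  [3, 0, 0.9, 0],
  [3, 0, 0.9, 0],
])

```text
t: 8.98
tcp_pos: [0.5144, -0.0222, 0.0524]
tcp_rot: [0.0, 1.0, -0.001, 0.008]
ft_force: [11.5, 2.2, 18.0]
gripper_width: 0.715
gripper_force: 72.5
```

>>> play_rows([
  [1, 0, 0.3, 0],
  [2, 0, 0.6, 0],
  [3, 0, 0.9, 0],
  [3, 0, 0.9, 0],
])

```text
t: 9.32
tcp_pos: [0.5144, -0.0223, 0.0524]
tcp_rot: [0.001, 1.0, -0.001, 0.012]
ft_force: [24.1, 6.0, 17.1]
gripper_width: 0.711
gripper_force: 72.4
```

Run:
```python
from h import *
go(500,-21.7,60,90)
p=ctrl.snapshot("side");cv2.imwrite("pics/s4.png",cv2.resize(p["color"][150:250,200:320],None,fx=5,fy=5))
```

```text
row [14.2  0.5 -7.9] -0.1 | t 9.32 tcp [514.4 -22.3  52.4] yaw 89.92 F [24.1  6.  17.1] w 0.711 g 72.35842108726501
```

View pics/s4.png

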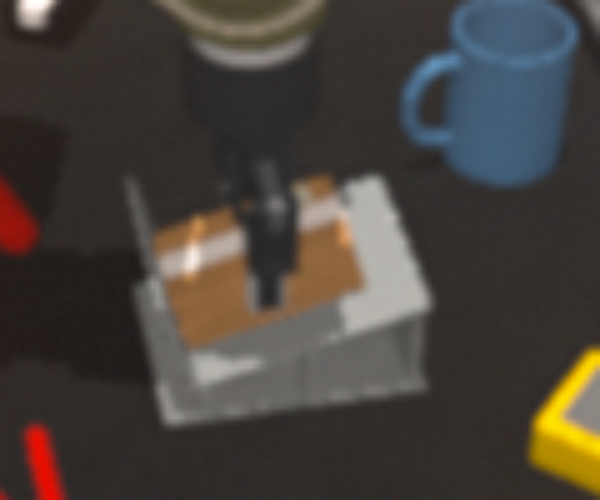

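The force rose to 24 N with the tool stalled, so the backstop is met. The carton looks flush with the backstop and flat. I'll relax the load, open, rise and check.

>>> play_rows([
  [-1.5, 0, -1, 0],
  [-1.5, 0, -1, 0],
])

```text
t: 9.53
tcp_pos: [0.5144, -0.0223, 0.0525]
tcp_rot: [0.001, 1.0, -0.001, 0.009]
ft_force: [17.7, 2.8, 13.2]
gripper_width: 0.709
gripper_force: 71.6
```

>>> play_rows([
  [0, 0, 0, 0],
  [0, 0, 0, 0],
  [0, 0, 0, 0],
  [0, 0, 0, 0],
  [0, 0, 0, 0],
  [0, 0, 0, 0],
], fingers=0)

```text
t: 10.03
tcp_pos: [0.507, -0.021, 0.0484]
tcp_rot: [-0.0, 1.0, 0.0, -0.0]
ft_force: [0.3, 0.0, 0.0]
gripper_width: 1.003
gripper_force: 0.0
```

>>> play_rows([
  [0, 0, -20, 0],
  [0, 0, -60, 0],
  [0, 0, -100, 0],
  [0, 0, -140, 0],
  [0, 0, -160, 0],
  [0, 0, -160, 0],
])

```text
t: 10.53
tcp_pos: [0.5087, -0.0214, 0.2132]
tcp_rot: [-0.0, 1.0, -0.001, 0.004]
ft_force: [0.9, -0.8, 0.8]
gripper_width: 0.997
gripper_force: 0.0
```

Run:
```python
from h import *
go(573,345,210,73.5)
```

```text
row [-64.6 366.3   2.8] 16.6 | t 10.53 tcp [508.7 -21.4 213.2] yaw 90.05 F [ 0.9 -0.8  0.8] w 0.997 g 0.0
```

>>> play_rows([
  [-65, 366, 0, 16.5],
  [-65, 366, 0, 16.5],
  [-65, 366, 0, 16.5],
  [-65, 366, 0, 16.5],
  [-65, 366, 0, 16.5],
  [-65, 366, 0, 16.5],
  [-65, 366, 20, 16.5],
  [-65, 366, 40, 16.5],
  [-65, 366, 70, 16.5],
  [-65, 366, 90, 16.5],
  [-65, 366, 90, 16.5],
  [-65, 366, 90, 16.5],
])

```text
t: 11.53
tcp_pos: [0.5703, 0.3453, 0.1149]
tcp_rot: [0.142, 0.99, -0.002, -0.003]
ft_force: [0.3, -0.1, 0.5]
gripper_width: 0.999
gripper_force: 0.0
```

Run:
```python
from h import *
p=ctrl.snapshot("side");W=world(p)
w=W[170:245,215:300].reshape(-1,3);w=w[w[:,2]>.02]
u=np.array([np.cos(np.radians(16)),0,np.sin(np.radians(16))]);n=np.array([-u[2],0,u[0]])
for nm in("side","top"):
    if nm=="top": p2=ctrl.snapshot("top");W=world(p2);w=W[160:235,235:300].reshape(-1,3);w=w[w[:,2]>.02]
    O=np.array([.470,-.0217,.03]);b=np.c_[(w-O)@u,w[:,1]-O[1],(w-O)@n]*1000
    k=(b[:,2]>36)&(b[:,2]<44)&(b[:,0]>2)
    print(nm,k.sum(),"tophgt",np.median(b[k,2]),"x",np.percentile(b[k,0],[1,99]),cv2.minAreaRect(b[k,:2].astype(np.float32)), "fit slope",np.polyfit(b[k,0],b[k,2],1))
    f=abs(b[:,2])<5; print("floor",f.sum(),np.median(b[f,2]),b[f,0].max())
print([ (np.round(d["box"]),d["score"]) for d in ctrl.find_in(p,"carton_small")])
d=carton(W,None,(130,165,162,211),(.026,.04),0);print("small",d)
go(573,345,3,73.5)
cv2.imwrite("pics/s5.png",np.vstack([cv2.resize(p["color"][130:250,190:330],(560,480))[:300],cv2.resize(p["color"][130:250,190:330],(560,480))[300:]]))
```

```text
side 548 tophgt 39.61762470754863 x [  3.11247604 106.0659502 ] ((54.424110412597656, -1.1836662292480469), (105.08224487304688, 65.94678497314453), 0.3359590470790863) fit slope [-3.43760679e-03  3.97806012e+01]
floor 630 -0.44503357730987514 136.7586220484256
top 724 tophgt 39.538569938697336 x [  3.39972493 109.01175289] ((55.487098693847656, 0.48670387268066406), (60.83795166015625, 107.69116973876953), 88.71349334716797) fit slope [-2.64441899e-03  3.96460744e+01]
floor 1045 -0.5941092179246754 139.39298076317786
[(array([201., 137., 223., 160.]), 0.85), (array([232., 141., 256., 153.]), 0.63)]
small (array([582.3, 326.5]), array([90.9, 40.7]), 14.7, 94, np.float64(0.0315))
row [  0.2   0.7 117.4] -0.0 | t 11.68 tcp [572.7 344.2 120.4] yaw 73.49 F [ 0.5 -0.6 -0.3] w 1.001 g 0.0
```

View pics/s5.png

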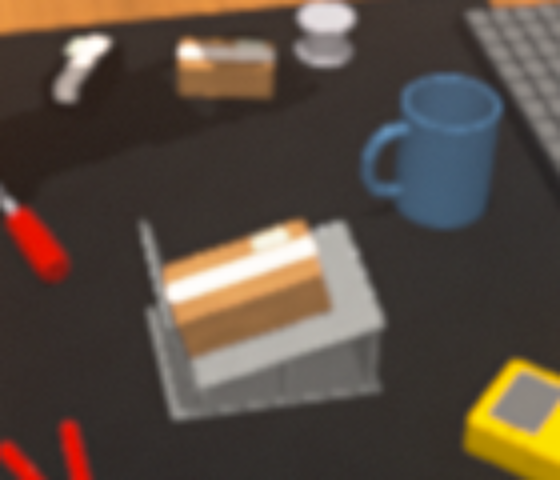

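The large carton lies flat at the backstop (crop 245,290): top height 39.6 mm, slope error about 0, ends at about 0 and 110 mm, y within 1 mm. Next I grasp the small brown carton.

>>> play_rows([
  [-1, 0, 35, 0],
  [-1, 0, 70, 0],
  [-1, 0, 95, 0],
  [-1, 0, 108, 0],
  [-1, 0, 114, 0],
  [-1, 0, 115, 0],
  [-1, 0, 115, 0],
  [-1, 0, 115, 0],
])

```text
t: 12.35
tcp_pos: [0.5739, 0.3448, 0.0056]
tcp_rot: [0.143, 0.99, 0.001, 0.002]
ft_force: [-0.4, -1.0, 0.6]
gripper_width: 1.0
gripper_force: 0.0
```

>>> play_rows([
  [0, 0, 0, 0],
  [0, 0, 0, 0],
  [0, 0, 0, 0],
  [0, 0, 0, 0],
  [0, 0, 0, 0],
  [0, 0, 0, 0],
  [0, 0, 0, 0],
  [0, 0, 0, 0],
  [0, 0, 0, 0],
  [0, 0, 0, 0],
  [0, 0, 0, 0],
  [0, 0, 0, 0],
], fingers=1)

```text
t: 13.35
tcp_pos: [0.5733, 0.345, 0.0045]
tcp_rot: [0.143, 0.99, 0.0, 0.001]
ft_force: [-0.5, -0.5, 6.0]
gripper_width: 0.553
gripper_force: 63.2
```

>>> play_rows([
  [0, 0, -20, 0],
  [0, 0, -50, 0],
  [0, 0, -90, 0],
  [0, 0, -130, 0],
  [0, 0, -160, 0],
  [0, 0, -160, 0],
])

```text
t: 13.85
tcp_pos: [0.5748, 0.3456, 0.1709]
tcp_rot: [0.143, 0.99, 0.003, 0.005]
ft_force: [0.4, 0.0, -0.5]
gripper_width: 0.55
gripper_force: 62.4
```

Run:
```python
from h import *
go(515,-21.7,165,90)
```

```text
row [ -46.5 -369.3    3.7] -16.4 | t 13.85 tcp [574.8 345.6 170.9] yaw 73.56 F [ 0.4  0.  -0.5] w 0.55 g 62.381354570388794
```

>>> play_rows([
  [-49, -370, 4, -16.4],
  [-49, -370, 4, -16.4],
  [-49, -370, 4, -16.4],
  [-49, -370, 4, -16.4],
  [-49, -370, 4, -16.4],
  [-49, -370, 4, -16.4],
  [-49, -370, 4, -16.4],
  [-49, -370, 4, -16.4],
  [-49, -370, 4, -16.4],
  [-49, -370, 4, -16.4],
  [-49, -370, 4, -16.4],
  [-49, -370, 4, -16.4],
])

```text
t: 14.85
tcp_pos: [0.5148, -0.0238, 0.1591]
tcp_rot: [0.001, 1.0, 0.0, -0.0]
ft_force: [0.2, -0.2, -1.8]
gripper_width: 0.55
gripper_force: 62.5
```

Run:
```python
from h import *
go(513,-21.7,104,90)
```

```text
row [ 1.8  2.  55.1] -0.1 | t 14.85 tcp [514.8 -23.8 159.1] yaw 89.92 F [ 0.2 -0.2 -1.8] w 0.55 g 62.53597855567932
```

>>> play_rows([
  [2, 2, 20, 0],
  [2, 2, 35, 0],
  [2, 2, 45, 0],
  [2, 2, 51, 0],
  [2, 2, 54, 0],
  [2, 2, 54, 0],
  [2, 2, 54, 0],
])

```text
t: 15.43
tcp_pos: [0.5133, -0.0216, 0.1059]
tcp_rot: [0.0, 1.0, -0.0, 0.0]
ft_force: [0.1, 0.2, -1.6]
gripper_width: 0.55
gripper_force: 62.5
```

>>> play_rows([
  [0, 0, 1, 0],
  [0, 0, 2, 0],
  [0, 0, 3, 0],
  [1, 0, 4, 0],
  [1, 0, 4, 0],
])

```text
t: 15.85
tcp_pos: [0.5118, -0.022, 0.1014]
tcp_rot: [0.001, 1.0, 0.0, -0.0]
ft_force: [-0.8, 1.0, -1.3]
gripper_width: 0.555
gripper_force: 62.5
```

>>> play_rows([
  [1, 0, 1, 0],
  [2, 0, 2, 0],
  [3, 0, 3, 0],
  [3, 0, 4, 0],
  [3, 0, 4, 0],
])

```text
t: 16.27
tcp_pos: [0.5102, -0.022, 0.099]
tcp_rot: [0.0, 1.0, -0.0, 0.002]
ft_force: [-0.5, 3.2, 10.7]
gripper_width: 0.551
gripper_force: 63.8
```

>>> play_rows([
  [1, 0, 1, 0],
  [1.5, 0, 2, 0],
  [2, 0, 3, 0],
  [2.5, 0, 4, 0],
  [2.5, 0, 4, 0],
])

```text
t: 16.68
tcp_pos: [0.5083, -0.022, 0.0955]
tcp_rot: [0.0, 1.0, -0.0, 0.003]
ft_force: [0.3, 2.9, 12.7]
gripper_width: 0.554
gripper_force: 64.6
```

>>> play_rows([
  [0.5, 0, 1, 0],
  [1, 0, 2, 0],
  [1.5, 0, 3, 0],
  [2, 0, 4, 0],
  [2, 0, 4, 0],
])

```text
t: 17.1
tcp_pos: [0.5066, -0.0221, 0.0915]
tcp_rot: [0.0, 1.0, -0.0, 0.003]
ft_force: [2.0, 3.2, 12.3]
gripper_width: 0.551
gripper_force: 65.3
```

>>> play_rows([
  [0.5, 0, 1, 0],
  [1, 0, 2, 0],
  [1, 0, 3, 0],
  [1, 0, 3, 0],
])

```text
t: 17.43
tcp_pos: [0.5053, -0.0221, 0.0882]
tcp_rot: [0.0, 1.0, -0.0, 0.003]
ft_force: [0.3, 2.9, 11.2]
gripper_width: 0.547
gripper_force: 65.7
```

>>> play_rows([
  [0, 0, 1, 0],
  [0, 0, 2, 0],
  [0, 0, 2, 0],
])

```text
t: 17.68
tcp_pos: [0.5047, -0.0221, 0.0862]
tcp_rot: [0.0, 1.0, -0.0, 0.002]
ft_force: [-0.8, 1.2, 12.6]
gripper_width: 0.55
gripper_force: 66.8
```

>>> play_rows([
  [0, 0, 1, 0],
  [0, 0, 2, 0],
  [0, 0, 2, 0],
])

```text
t: 17.93
tcp_pos: [0.5047, -0.0221, 0.0861]
tcp_rot: [0.0, 1.0, -0.001, 0.003]
ft_force: [-9.2, 2.2, 33.7]
gripper_width: 0.546
gripper_force: 69.2
```

Run:
```python
from h import *
go(500,-21.7,80,90)
p=ctrl.snapshot("side");cv2.imwrite("pics/s6.png",cv2.resize(p["color"][150:250,200:320],None,fx=5,fy=5))
```

```text
row [4.8 0.4 6.1] -0.0 | t 17.93 tcp [504.7 -22.1  86.1] yaw 89.97 F [-9.2  2.2 33.7] w 0.546 g 69.23860788345337
```

View pics/s6.png

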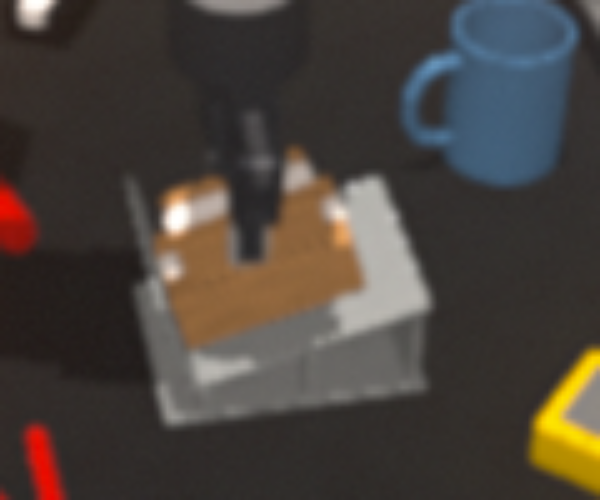

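The small carton is flat on the large one, with a small gap left to the backstop (crop 165,225). I'll relieve the pressure and slide it down the slope.

>>> play_rows([
  [1, 0, -0.7, 0],
  [2, 0, -0.4, 0],
  [3, 0, -0.1, 0],
  [4, 0, 0.2, 0],
  [5, 0, 0.5, 0],
  [5, 0, 0.5, 0],
])

```text
t: 18.48
tcp_pos: [0.5022, -0.0227, 0.0854]
tcp_rot: [0.001, 1.0, -0.001, 0.006]
ft_force: [4.9, 1.2, 23.0]
gripper_width: 0.549
gripper_force: 67.8
```

>>> play_rows([
  [1, 0, 0.3, 0],
  [2, 0, 0.6, 0],
  [3, 0, 0.9, 0],
  [4, 0, 1.2, 0],
  [4, 0, 1.2, 0],
])

```text
t: 18.9
tcp_pos: [0.4984, -0.0229, 0.0843]
tcp_rot: [0.001, 1.0, -0.001, 0.006]
ft_force: [4.5, -0.2, 23.5]
gripper_width: 0.555
gripper_force: 68.0
```

>>> play_rows([
  [1, 0, 0.2, 0],
  [2, 0, 0.5, 0],
  [3, 0, 0.7, 0],
  [4, 0, 1, 0],
  [4, 0, 1, 0],
])

```text
t: 19.32
tcp_pos: [0.4943, -0.023, 0.0831]
tcp_rot: [0.001, 1.0, -0.001, 0.006]
ft_force: [4.4, -0.8, 22.3]
gripper_width: 0.557
gripper_force: 67.9
```

>>> play_rows([
  [1, 0, 0.2, 0],
  [2, 0, 0.5, 0],
  [3, 0, 0.7, 0],
  [3, 0, 0.7, 0],
])

```text
t: 19.65
tcp_pos: [0.4916, -0.023, 0.0823]
tcp_rot: [0.001, 1.0, -0.001, 0.006]
ft_force: [6.1, 0.4, 21.3]
gripper_width: 0.549
gripper_force: 67.6
```

>>> play_rows([
  [1, 0, 0.2, 0],
  [2, 0, 0.5, 0],
  [3, 0, 0.7, 0],
  [3, 0, 0.7, 0],
])

```text
t: 19.98
tcp_pos: [0.4916, -0.0231, 0.0823]
tcp_rot: [0.001, 1.0, -0.001, 0.01]
ft_force: [18.8, 3.1, 17.5]
gripper_width: 0.551
gripper_force: 67.0
```

>>> play_rows([
  [1, 0, 0.2, 0],
  [2, 0, 0.5, 0],
  [2, 0, 0.5, 0],
])

```text
t: 20.23
tcp_pos: [0.4915, -0.0231, 0.0825]
tcp_rot: [0.002, 1.0, -0.001, 0.012]
ft_force: [26.1, 6.1, 17.5]
gripper_width: 0.554
gripper_force: 67.1
```

The tool stalled at 26 N, so the backstop is met. Releasing as before.

>>> play_rows([
  [-2, 0, -1, 0],
  [-2, 0, -1, 0],
])

```text
t: 20.4
tcp_pos: [0.4915, -0.0231, 0.0824]
tcp_rot: [0.001, 1.0, -0.001, 0.009]
ft_force: [19.6, 3.1, 14.7]
gripper_width: 0.552
gripper_force: 66.6
```

>>> play_rows([
  [0, 0, 0, 0],
  [0, 0, 0, 0],
  [0, 0, 0, 0],
  [0, 0, 0, 0],
  [0, 0, 0, 0],
  [0, 0, 0, 0],
  [0, 0, 0, 0],
], fingers=0)

```text
t: 20.98
tcp_pos: [0.4843, -0.0219, 0.0788]
tcp_rot: [0.0, 1.0, 0.0, -0.0]
ft_force: [-0.6, 0.1, 0.1]
gripper_width: 0.997
gripper_force: 0.0
```

>>> play_rows([
  [0, 0, -20, 0],
  [0, 0, -60, 0],
  [0, 0, -100, 0],
  [0, 40, -140, 0],
  [0, 80, -150, 0],
  [0, 120, -150, 0],
  [0, 160, -150, 0],
  [0, 200, -150, 0],
  [0, 240, -150, 0],
  [0, 260, -150, 0],
  [0, 260, -150, 0],
  [0, 260, -150, 0],
])

```text
t: 21.98
tcp_pos: [0.4843, 0.239, 0.2285]
tcp_rot: [-0.001, 1.0, -0.0, -0.0]
ft_force: [-0.4, -0.6, -0.3]
gripper_width: 1.001
gripper_force: 0.0
```

Run:
```python
from h import *
go(500,250,230,90)
u=np.array([np.cos(np.radians(16)),0,np.sin(np.radians(16))]);n=np.array([-u[2],0,u[0]]);O=np.array([.470,-.0217,.03])
for nm,sl in(("side",np.s_[165:245,215:300]),("top",np.s_[150:235,235:300])):
    p=ctrl.snapshot(nm);w=world(p)[sl].reshape(-1,3);w=w[w[:,2]>.02]
    b=np.c_[(w-O)@u,w[:,1]-O[1],(w-O)@n]*1000
    for lo,hi in((36,44),(67,77)):
        k=(b[:,2]>lo)&(b[:,2]<hi)&(b[:,0]>1)
        print(nm,k.sum(),"hgt",np.median(b[k,2]),"x",np.percentile(b[k,0],[1,99]),"y",np.percentile(b[k,1],[1,99]),cv2.minAreaRect(b[k,:2].astype(np.float32)),"slope",np.polyfit(b[k,0],b[k,2],1)[0])
    cv2.imwrite(f"pics/f_{nm}.png",p["color"])
a=cv2.imread("pics/f_side.png")[130:250,190:330];t=cv2.imread("pics/f_top.png")[140:260,190:330]
cv2.imwrite("pics/fin.png",np.hstack([cv2.resize(a,(400,343)),cv2.resize(t,(400,343))]))
```

```text
row [-15.7  11.   -1.5] 0.1 | t 21.98 tcp [484.3 239.  228.5] yaw 90.09 F [-0.4 -0.6 -0.3] w 1.001 g 0.0
side 227 hgt 39.5331428308587 x [  2.43995799 106.58231845] y [-34.1540965  28.5984038] ((53.957916259765625, -2.085735321044922), (105.86911010742188, 67.38243103027344), 0.13158510625362396) slope -0.001946719316035994
side 351 hgt 71.76886252925048 x [ 2.07231252 82.40411819] y [-28.12457404  21.73369239] ((42.119667053222656, -2.7323341369628906), (51.97203063964844, 82.64485168457031), 88.70691680908203) slope -0.0048579536577636325
top 281 hgt 39.327477293171924 x [  2.46854165 109.48876158] y [-30.70167686  30.2824221 ] ((54.93547821044922, 0.48480796813964844), (60.79747772216797, 108.39794158935547), 88.69730377197266) slope 0.00024959740474759373
top 487 hgt 71.37453141577228 x [ 1.97914177 84.20863364] y [-24.77398566  22.33985986] ((42.89402389526367, -0.882080078125), (47.947731018066406, 83.44334411621094), 88.85714721679688) slope -0.000560977678789122
```

View pics/fin.png

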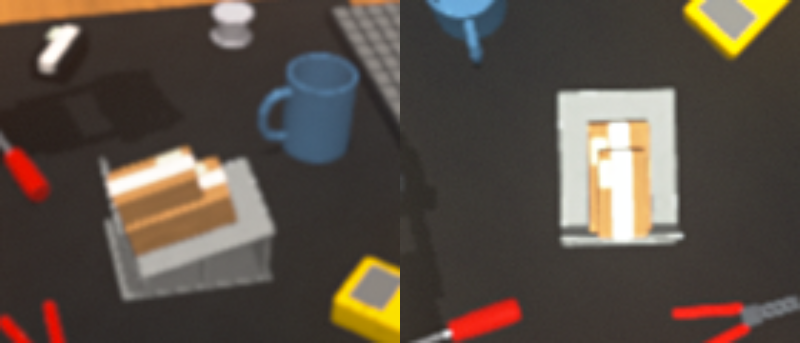

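Both cartons are stacked flat (heights 39.5 and 71.5 mm, slope error about 0), centred within about 1 mm and flush at the backstop. The bystanders in view look untouched, and the arm is clear. Handing in.

```bash
python3 -c "
from rig import ctrl
print(ctrl.close_job())"
```

```text
the job is handed in; nothing more can be done
None
```

The job is handed in at about 22 s: the large carton lies flat on the bed with the small one flat on top, both centred within about 3 mm and pushed until the backstop was felt (24 N and 26 N), and the bystanders in view look undisturbed.

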